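# Take the battery cover off the reference thermometer

## Robot

A 7-joint arm with a two-finger parallel gripper is mounted at the origin on the work surface. World frame = base frame: x ahead of the robot, y to its left, z up, the work surface at z = 0. Lengths are in m, angles in rad, forces in N, time in s.
With the tool pointing down it reaches from about 0.425 to 0.925 m from the base axis. Payload 6.8 kg.
Tool frame: the origin (TCP) lies midway between the tips of the shut fingers; the grasp point (between the pads) lies 19 mm behind it; z points along the fingers, y is the line along which they close (so a half turn about z gives the same grasp; the last joint's range is limited). The gripper opens to 85 mm and grips with 20 to 120 N. Pads are 22 mm wide; open, the fingers measure 114 mm over their backs; the gripper's body (76 mm by 85 mm) begins 54 mm behind the grasp point. The pads swing forward as they close: fully open they stand 13 mm farther back than shut.
Start: joints at [-1.373, 0.477, 0.022, 1.555, -0.011, 1.109, -0.083], TCP at [0.203, 0.644, 0.199] pointing down, gripper open.
Joint ranges: [-2.96, 2.96], [-0.34, 2.1], [-1.41, 1.46], [0.24, 2.44], [-1.37, 4.51], [0.17, 1.92], [-2.96, 2.96]. Speed limits (rad/s): [2.39, 2.39, 3.14, 3.14, 3.14, 3.14, 3.14].

## Interface

Orientations are given as a unit quaternion [w, x, y, z].
In Python, from station import bot, eyes, ticket gives the robot as it stands.
- The arm moves only by the shell command python3 -m crank 'ROWS' [FORCE]. ROWS is text: rows parted by semicolons, each of 7 numbers parted by spaces: the shift along the tool's x, y, z in units of 0.5 m (1.0 is 0.5 m), then the turn, a rotation vector about the tool's x, y, z in units of 180 degrees (1.0 is 180 degrees), then the closure, from 0 (fully open) to 1 (shut). A call has 1 to 20 rows; each row is the pose to reach, as a shift and turn from the pose commanded when the call began, along the tool's axes at that moment, turning the shorter way round; what a row does not reach only later rows make up. A row lasts 1/10 s, in which the tool goes at most 50 mm and 8.59 degrees, less where a joint would pass 70% of its speed; a pose out of reach is approached as far as the arm can. A call with a number of a shift or a turn outside -1 to 1 is refused whole. A call with a gripper value outside its range is refused whole. The fingers move at their own pace and stop on an object; FORCE is the grip in N (left out, the last holds). Time passes only in rows, so rows that repeat a pose let the fingers close. It gives the time, the measured TCP pose, the force, the opening and the grip force at its end, in the units of the state.
- bot.get_obs(): the state, without advancing time (a new reading comes with each control period).
- eyes.read_camera(name): name is "scene" or "top" or "wrist"; returns a dict with "image" (384x512x3 uint8, red, green, blue), "K" (3x3 intrinsics, pixels), "dist" ([k1, k2, p1, p2, k3] as OpenCV has them; the pictures are not rectified), "R" (3x3) and "t" (3): a world point X has camera coordinates R X + t. Camera axes: x right, y down, z forward; pixel columns grow to the right and rows downward; lengths in m; the calibration is good to about 2 mm. A picture is of the moment at which its call begins. There is no depth.
- ticket.hand_in(): hands the job in; it is judged then, once.
The state is a dict: "t": time; "q": joint angles; "joint_vel": joint speeds; "joint_torque": joint torques, N m; "eef_pos": TCP position; "tool_rot": TCP orientation; "contact_force": force on the tool from outside, world axes, zero at the start; "torque": the same for the moment, N m; "gripper_width": opening from 0.0 (shut) to 1.0 (fully open); "grasp_force": force on a finger pad.
Only numpy, scipy, OpenCV 4.12 (cv2) and the standard library are available. Lean on these libraries where they do the work, as an engineer would, in place of code of your own. Each camera call takes 0.05 s, during which the arm holds its last target. There are 200 camera calls.

## Task

The hand-held thermometer lies face down in its cradle and needs new batteries. Pinch the yellow snap tab in towards the grip rib, firmly enough to unhook it but not so hard that it cracks, lever the tab end of the battery cover up and draw the cover off its tongues without forcing it, then lay it gently, outer side up and flat, in the mid-grey parts tray. Leave everything else where it is.

Things in the scene. Friction and masses are not known exactly. Their poses are not given: they have to be found in the camera images.
- meter: Hand-held thermometer, dark grey case 220 x 104 x 50 mm with blue corners, held face down in an aluminium cradle (plate 250 x 140 x 12 mm, cheeks 42 mm high); fixed. Origin: centre of the cradle's underside, on the table. x along the case, away from its two probe sockets; y across; z up. Its flat back is 62 mm above the table. The probe sockets stick out 12 mm at the -x end.
- seat (a point): Centre of the battery opening (102.4 x 66.4 mm), level with the back of the case, 62 mm above the table and 12 mm towards +x of the meter's origin: where the cover's origin is while the cover is shut (within 1.5 mm). Axes as the meter.
- cover: Light grey battery cover, plate 100 x 64 x 4 mm, 55 to 100 g, loose but snapped into the meter, outer face flush with the back of the case. Origin: centre of the outer face; x from the tab end (-x) to the tongue end (+x), z outwards (up). Tongues and hook reach 8.5 mm below the outer face, so laid down level its outer face is 8.5 mm above the floor under it.
- tab (a joint): How far the yellow snap tab is pressed in towards the rib (m): 0 at rest, stop at 0.0065. Its hook catches 3 mm (up to 4.2 with the cover's play) under the case's lip: free from 0.003 to 0.0045 on. Springy: gives from about 3 N, then 1.8 N per mm (8.5 to 11 N to unhook, 15 N at the stop), returns when let go, cracks above 25 N.
- tab_pad (a point): Middle of the yellow tab's outer face, 8 mm above the cover's outer face, at x = -50 mm of the cover at rest. The tab is 20 mm wide (y), 5 mm thick and stands 16 mm above the outer face; pressing goes towards +x of the cover. Outside it lie 72 mm of flat case back.
- rib (a point): Middle of the grip rib's face that is turned away from the tab, 8 mm above the outer face, at x = -10 mm of the cover. Rib: 6 mm thick, 40 mm wide (y), 16 mm high. Tab and rib pinched together from outside measure 40 mm at rest. The cover is flat behind the rib.
- tongues: The cover's two tongues at its +x end. Origin: middle of the plate's end, at its underside (x = 50 mm, z = -4 mm of the cover). They reach 10 mm further into a slot of the case. The cover swings up about this edge, tab end first, 8 to 12 degrees (from 15 on they jam); drawn then level 11 mm or more towards the tab end they are out and it lifts away. They snap above 6 N, the case bears 25 N.
- tray: Mid-grey open parts tray, 160 x 200 mm outside, walls 5 mm thick and 22 mm high, floor 5 mm thick; fixed, stands on the left or the right. Origin: centre of its underside, on the table; x along the 160 mm side, y along the 200 mm side.
- foam_box: White foam accessory box 132 x 192 x 72 mm, on the other side from the tray. Bystander, origin under its centre.
- beaker: Glass beaker, 68 mm across, 85 mm high. Bystander, origin under its centre.
- oil_bottle: Amber sample bottle, 64 mm across, 140 mm high. Bystander, origin under its centre.
- driver: Screwdriver 170 mm long lying on the table. Bystander.
- fresh_cells: Four fresh AA cells standing in a card tray 64 x 66 mm, 52 mm high. Bystander, origin under its centre.
- stopwatch: Black stopwatch, 62 mm across, 16 mm high. Bystander, origin under its centre.
- holder: Black clamp holder with two red screws, 50 x 100 x 48 mm. Bystander, origin under its centre.
Things that resemble listed ones, but are neither listed nor needed, are in the scene too. Of the things like the cover, leave any that is turquoise; of the rest the larger one is meant.

How it is judged:
On the way, in this order (a step that is already met when the one before it is completed fails the run):
1. the snap tab is pressed in by the fingers while the cover still sits in the case (value of joint tab above 0.0025 m and contact force between the fingers and tab above 1 N and z of cover in the frame of seat below 0.004 m and distance between cover and seat below 0.006 m), for 0.1 s.
2. the cover is off the case, lifted clear above it (z of cover in the frame of seat above 0.025 m), for 0.1 s.
At the end, for the whole second after the job is handed in: The cover lies still on the tray's floor, outer side up and level within 0.1 rad, its middle within 50 mm (along the tray's 160 mm side) and 70 mm (along its 200 mm side) of the tray's middle, its outer face 8 to 18 mm above the table, the snap tab sprung back out (under 1.5 mm) (x of cover in the frame of tray between -0.05 and 0.05 m and y of cover in the frame of tray between -0.07 and 0.07 m and z of cover in the frame of tray between 0.008 and 0.018 m and angle between cover's own z axis and vertical below 0.1 rad and linear speed of cover below 0.02 m/s and value of joint tab below 0.0015 m); the robot touches nothing.
It fails at once if the snap tab is squeezed with more than 25 N (it cracks) (contact force between the fingers and tab above 25 N).
It fails at once if the cover or the robot presses on the case or its cradle with more than 25 N (contact force between any of cover, the fingers, the arm and meter above 25 N).
It fails at once if the tongues are forced against the case with more than 6 N (they snap off) (contact force between tongues and meter above 6 N).
It fails at once if the cover is dropped (it falls freely for more than about 13 mm) (contact force between cover and anything else below 0.02 N and linear speed of cover above 0.5 m/s).
It fails at once if a bystander is moved by more than 20 mm (distance of any of foam_box, beaker, oil_bottle, driver, fresh_cells, stopwatch, holder from where it was at the start of the episode above 0.02 m).
It also fails if it takes over 51 s, if anything falls off the work surface, if the arm or the gripper's body presses on something with over 40 N, if the wrist force passes 120 N, or if a joint passes its speed limit or range.

## Working session

There is one attempt and no reset: what is moved stays moved. The work goes in short steps, Python scripts to look and compute and a shell command to move; the robot and the scene stay as the last step left them, time stands still between calls to the robot, and variables do not carry over. Pictures are saved under pics/ and viewed, at most 11 in all, crops included, and the job is handed in when it is done.

```bash
mkdir -p pics; ls
cat > h.py <<'E'
import numpy as np, cv2
from station import bot, eyes, ticket
def shot(name,fn):
    c=eyes.read_camera(name); cv2.imwrite('pics/'+fn+'.png',c['image'][...,::-1]); np.savez('pics/'+fn+'.npz',**{k:np.array(c[k]) for k in('K','dist','R','t','image')}); return c
def px2w(fn,pts,z):
    c=np.load('pics/'+fn+'.npz'); u=cv2.undistortPoints(np.array(pts,float).reshape(-1,1,2),c['K'],c['dist']).reshape(-1,2)
    d=np.c_[u,np.ones(len(u))]@c['R']; o=-c['R'].T@c['t']; z=np.broadcast_to(z,len(u))
    return o+d*((z-o[2])/d[:,2])[:,None]
def w2px(fn,P):
    c=np.load('pics/'+fn+'.npz'); return cv2.projectPoints(np.array(P,float).reshape(-1,1,3),cv2.Rodrigues(c['R'])[0],c['t'],c['K'],c['dist'])[0].reshape(-1,2)
E
python3 - <<'E'
from h import *
o=bot.get_obs();print({k:np.round(v,3) for k,v in o.items()})
a=shot('top','top1');b=shot('scene','sc1')
cv2.imwrite('pics/top1b.png',cv2.resize(a['image'][...,::-1],(800,600),interpolation=cv2.INTER_CUBIC))
E
```

```text
pics
{'t': np.float64(0.0), 'q': array([-1.373,  0.478,  0.022,  1.556, -0.012,  1.109, -0.083]), 'joint_vel': array([ 0.001, -0.   ,  0.001,  0.002,  0.001, -0.001, -0.001]), 'joint_torque': array([ 0.0000e+00, -5.9646e+01,  1.6080e+00, -2.8119e+01,  1.2000e-02,
        1.0000e-02,  0.0000e+00]), 'eef_pos': array([0.203, 0.643, 0.198]), 'tool_rot': array([-0.   ,  0.152,  0.988, -0.001]), 'contact_force': array([ 0.724, -0.256,  0.388]), 'torque': array([-0.017, -0.026, -0.002]), 'grasp_force': np.float64(0.0), 'gripper_width': np.float64(1.0)}
```

View pics/top1b.png

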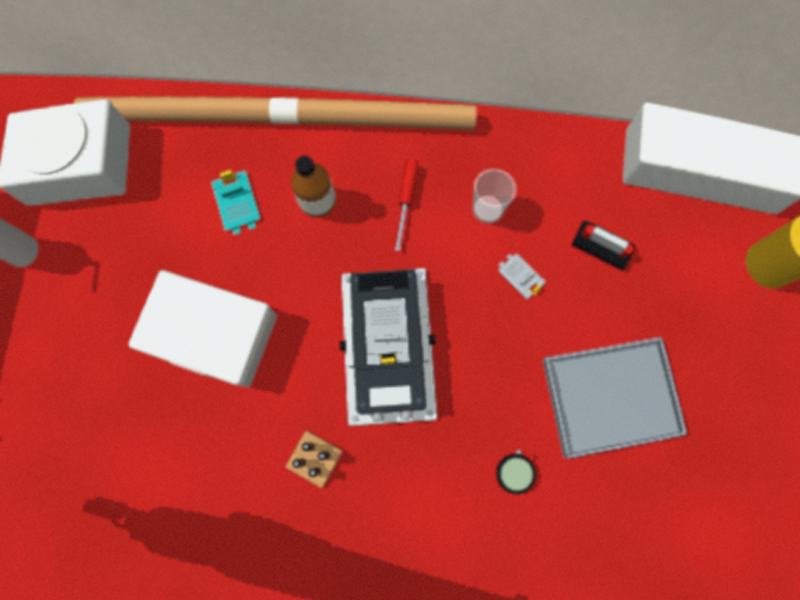

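View pics/sc1.png

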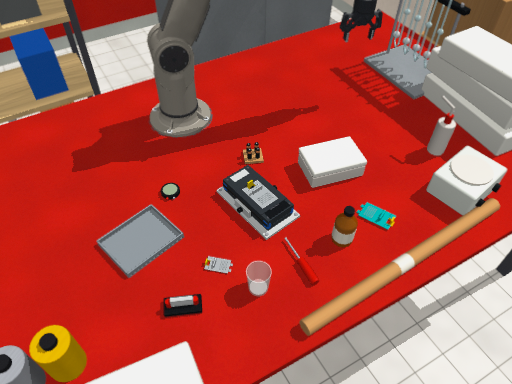

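The top view shows the meter at about (390,347), enlarged 1.5625x. The cover's tab is at (388,359), facing the robot, and the tray is on the right with rim corners (545,358), (661,339), (686,434) and (568,457). The turquoise cover and the small cover are decoys.

Run:
```python
from h import *
s=1.5625
def P(l,z): return px2w('top1',np.array(l)/s,z)
t=P([(545,358),(661,339),(686,434),(568,457)],.022);print('tray',t.round(3),t.mean(0),[np.linalg.norm(t[i]-t[i-1]) for i in range(4)])
p=P([(342,274),(425,268),(437,419),(348,425)],.012);print('plate',p.round(3),p.mean(0),[np.linalg.norm(p[i]-p[i-1]) for i in range(4)])
c=P([(364,301),(405,297),(410,359),(368,363)],.062);print('cover',c.round(3),c.mean(0),[np.linalg.norm(c[i]-c[i-1]) for i in range(4)])
print('tab',P([(388,359)],.078))
```

```text
tray [[ 0.526 -0.218  0.022]
 [ 0.577 -0.41   0.022]
 [ 0.426 -0.453  0.022]
 [ 0.374 -0.263  0.022]] [ 0.47585279 -0.33584474  0.022     ] [np.float64(0.1579026403432628), np.float64(0.19845267003590453), np.float64(0.15641294774055078), np.float64(0.19699760465643323)]
plate [[ 0.633  0.126  0.012]
 [ 0.659 -0.011  0.012]
 [ 0.412 -0.055  0.012]
 [ 0.388  0.083  0.012]] [0.52315049 0.03587347 0.012     ] [np.float64(0.24924727522355306), np.float64(0.13985058155483698), np.float64(0.2502071554547719), np.float64(0.1405846276532466)]
cover [[ 0.578  0.078  0.062]
 [ 0.592  0.015  0.062]
 [ 0.495 -0.003  0.062]
 [ 0.482  0.06   0.062]] [0.53694223 0.03749923 0.062     ] [np.float64(0.09777530973606016), np.float64(0.06441100232025761), np.float64(0.09802937156509231), np.float64(0.06419349639341483)]
tab [[0.48940034 0.02943527 0.078     ]]
```

```bash
T='-0.94 -0.98 -0.12 0 0 0.347 0'; python3 -m crank '-0.94 -0.98 -0.12 0 0 0.347 0;-0.94 -0.98 -0.12 0 0 0.347 0;-0.94 -0.98 -0.12 0 0 0.347 0;-0.94 -0.98 -0.12 0 0 0.347 0;-0.94 -0.98 -0.12 0 0 0.347 0;-0.94 -0.98 -0.12 0 0 0.347 0;-0.94 -0.98 -0.12 0 0 0.347 0;-0.94 -0.98 -0.12 0 0 0.347 0;-0.94 -0.98 -0.12 0 0 0.347 0;-0.94 -0.98 -0.12 0 0 0.347 0;-0.94 -0.98 -0.12 0 0 0.347 0;-0.94 -0.98 -0.12 0 0 0.347 0;-0.94 -0.98 -0.12 0 0 0.347 0;-0.94 -0.98 -0.12 0 0 0.347 0;-0.94 -0.98 -0.12 0 0 0.347 0;-0.94 -0.98 -0.12 0 0 0.347 0;-0.94 -0.98 -0.12 0 0 0.347 0;-0.94 -0.98 -0.12 0 0 0.347 0;-0.94 -0.98 -0.12 0 0 0.347 0;-0.94 -0.98 -0.12 0 0 0.347 0' 20
python3 - <<'E'
from h import *
a=shot('wrist','w1'); o=bot.get_obs(); print(o['t'],o['eef_pos'],o['tool_rot'],o['q'].round(2),o['contact_force'])
c=np.load('pics/w1.npz');print('cam',-c['R'].T@c['t'])
E
```

```text
t: 2.1
eef_pos: [0.5037, 0.0356, 0.2585]
tool_rot: [-0.0, 0.642, 0.767, 0.0]
contact_force: [0.7, 0.2, -0.0]
gripper_width: 1.003
grasp_force: 0.0
2.15 [0.50372544 0.03545464 0.25858233] [-8.35825621e-05  6.42291478e-01  7.66460468e-01  3.75135572e-05] [-0.74  0.14  0.62  1.91 -0.09  1.12  0.09] [-0.30158571  0.92335151 -0.05604129]
cam [0.48959866 0.11149558 0.4349428 ]
```

View pics/w1.png

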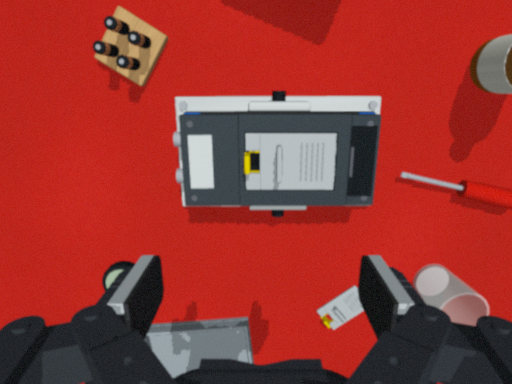

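The wrist view shows the cover at about (244–336, 133–191), the tab at (251,162) and the rib at (279,167). I'll enlarge this region for finer edges.

Run:
```python
from h import *
i=cv2.imread('pics/w1.png')[85:220,165:390]
cv2.imwrite('pics/w1c.png',cv2.resize(i,(788,473),interpolation=cv2.INTER_CUBIC))
```

```text
(no output)
```

View pics/w1c.png

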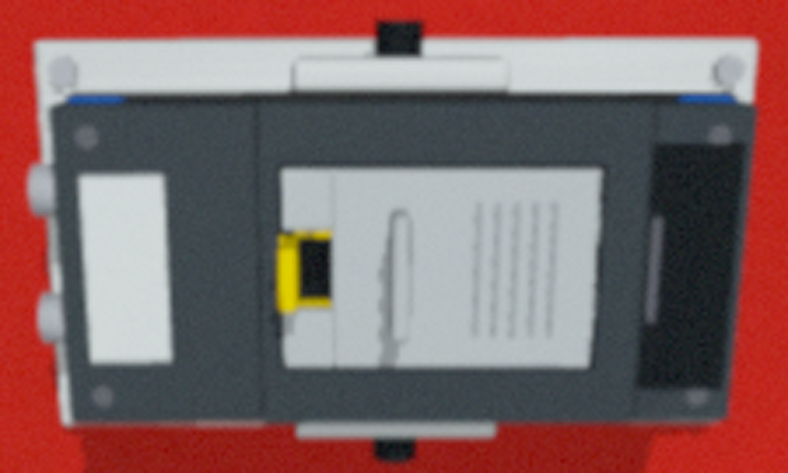

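In the crop (3.5x, offset 165,85), the cover corners are (281,168), (602,168), (590,367) and (283,367). The tab's top outer edge is (277,233)–(279,312), and the rib's far top edge is (412,212)–(408,340).

Run:
```python
from h import *
def P(l,z): return px2w('w1',np.array(l)/3.502+[165,85],z)
c=P([(281,168),(602,168),(590,367),(283,367)],.062);print(c.round(4),c.mean(0).round(4),[round(np.linalg.norm(c[i]-c[i-1]),4) for i in range(4)])
d=(c[1]+c[2]-c[0]-c[3]);print('yaw',np.degrees(np.arctan2(d[1],d[0])))
k=P([(36,40),(757,40),(725,420),(66,423)],[.012]*4);print(k.round(4),k.mean(0).round(4))
t=P([(277,233),(279,312),(412,212),(408,340)],.078);print(t.round(4))
m=(t[0]+t[1])/2;n=(t[2]+t[3])/2;print('pinch mid',(m+n)/2,np.linalg.norm(n-m))
a=np.radians(10);u=np.array([np.cos(a),np.sin(a),0])
print('along u from cover centre',(m-c.mean(0))@u,(n-c.mean(0))@u)
```

```text
[[4.812e-01 6.420e-02 6.200e-02]
 [5.800e-01 8.200e-02 6.200e-02]
 [5.917e-01 1.820e-02 6.200e-02]
 [4.924e-01 5.000e-04 6.200e-02]] [0.5363 0.0412 0.062 ] [np.float64(0.0647), np.float64(0.1003), np.float64(0.0649), np.float64(0.1008)]
yaw 10.179516085844488
[[ 0.3897  0.0865  0.012 ]
 [ 0.6346  0.1307  0.012 ]
 [ 0.661  -0.0056  0.012 ]
 [ 0.4156 -0.0506  0.012 ]] [0.5252 0.0402 0.012 ]
[[0.4836 0.0467 0.078 ]
 [0.4882 0.0225 0.078 ]
 [0.5227 0.0602 0.078 ]
 [0.5292 0.0207 0.078 ]]
pinch mid [0.50590543 0.03754716 0.078     ] 0.04047137462395006
along u from cover centre -0.05081516271561517 -0.010361287737348023
```

```bash
python3 -m crank '0.001 0.003 0.1 0 0 0 0.3;0.001 0.003 0.2 0 0 0 0.3;0.001 0.003 0.28 0 0 0 0.3;0.001 0.003 0.32 0 0 0 0.3;0.001 0.003 0.35 0 0 0 0.3;0.001 0.003 0.36 0 0 0 0.3;0.001 0.003 0.37 0 0 0 0.3;0.001 0.003 0.376 0 0 0 0.3;0.001 0.003 0.38 0 0 0 0.4;0.001 0.003 0.38 0 0 0 0.44;0.001 0.003 0.38 0 0 0 0.44'
python3 - <<'E'
from h import *
a=shot('wrist','w2');b=shot('scene','s2'); o=bot.get_obs(); print(o['t'],o['eef_pos'],o['contact_force'],o['gripper_width'])
i=a['image'][150:384,100:420,::-1]; j=b['image'][150:245,200:320,::-1]
cv2.imwrite('pics/c2.png',np.hstack([cv2.resize(i,(400,293)),cv2.resize(j,(370,293),interpolation=cv2.INTER_CUBIC)]))
E
```

```text
t: 3.25
eef_pos: [0.5056, 0.0358, 0.069]
tool_rot: [0.0, 0.643, 0.766, 0.0]
contact_force: [0.0, -0.1, 0.5]
gripper_width: 0.563
grasp_force: 0.0
3.35 [0.50549145 0.03575417 0.06892852] [-0.08175912  0.01432675 -0.30538264] 0.5603308288278668
```

View pics/c2.png

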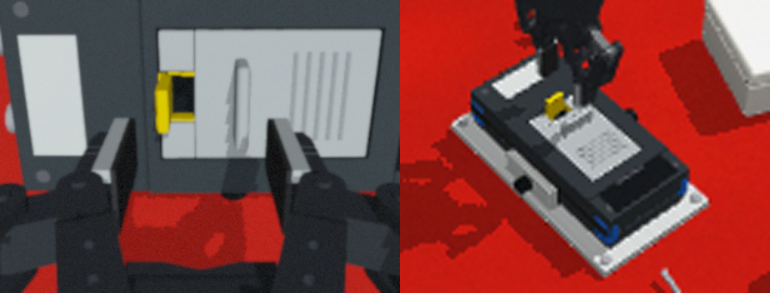

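The wrist crop shows the fingers straddling the tab and rib, but possibly offset sideways. I'll check by projection.

Run:
```python
from h import *
o=bot.get_obs();p=o['eef_pos'];a=np.radians(10);u=np.array([np.cos(a),np.sin(a),0]);v=np.array([-u[1],u[0],0])
pts=[p+s*.024*u+w*.011*v+np.array([0,0,h]) for s in(-1,1) for w in(1,-1) for h in (.003,.03)]
seat=np.array([.5355,.0393,.062])
tb=[seat-.05*u+w*.01*v+np.array([0,0,h]) for w in(1,-1) for h in(0,.016)]
for f in('w2','s2'):
  x=w2px(f,pts);y=w2px(f,tb)
  i=cv2.imread(f'pics/{f}.png');S=4; r=(100,100,420,384) if f=='w2' else (200,130,340,240)
  sc=2.4 if f=='w2' else 5.2
  c=cv2.resize(i[r[1]:r[3],r[0]:r[2]],None,fx=sc,fy=sc,interpolation=cv2.INTER_CUBIC)
  for q,col in((x,(0,255,0)),(y,(255,0,255))):
    for e in q: cv2.circle(c,tuple(int(t) for t in (e-r[:2])*sc),3,col,-1)
  cv2.imwrite(f'pics/{f}p.png',c)
a=cv2.imread('pics/w2p.png');b=cv2.imread('pics/s2p.png')
b=cv2.resize(b,(400,314));a=cv2.resize(a,(400,355));
cv2.imwrite('pics/p2.png',np.hstack([a,cv2.copyMakeBorder(b,0,41,0,0,0)]))
```

```text
(no output)
```

View pics/p2.png

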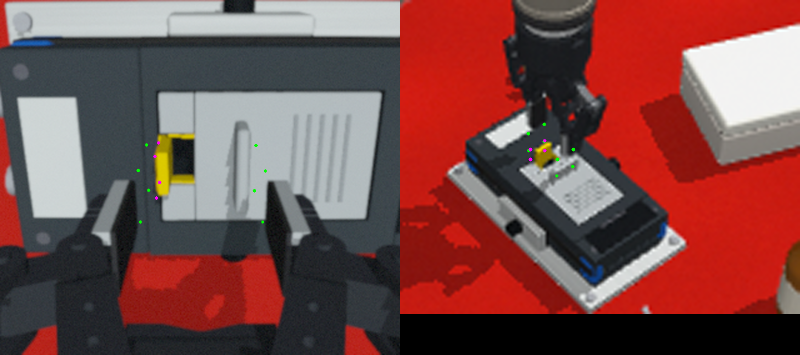

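The projection suggests the visible fingertips sit higher than the TCP reading. I'll test this by closing slightly past the 40 mm pinch width: if the fingers are low enough they'll meet the tab.

```bash
for i in 1; do python3 -m crank '0 0 0 0 0 0 0.46;0 0 0 0 0 0 0.48;0 0 0 0 0 0 0.5;0 0 0 0 0 0 0.52;0 0 0 0 0 0 0.53;0 0 0 0 0 0 0.53' 20; done
python3 - <<'E'
from h import *
b=shot('scene','s3'); a=shot('wrist','w3')
j=b['image'][135:225,215:305,::-1]; i=a['image'][140:320,130:390,::-1]
cv2.imwrite('pics/c3.png',np.hstack([cv2.resize(j,(400,400),interpolation=cv2.INTER_CUBIC),cv2.copyMakeBorder(cv2.resize(i,(400,277)),0,123,0,0,0)]))
E
```

```text
t: 3.95
eef_pos: [0.5052, 0.0357, 0.0686]
tool_rot: [-0.0, 0.643, 0.766, -0.0]
contact_force: [-0.0, 0.2, -0.0]
gripper_width: 0.469
grasp_force: 0.0
```

View pics/c3.png

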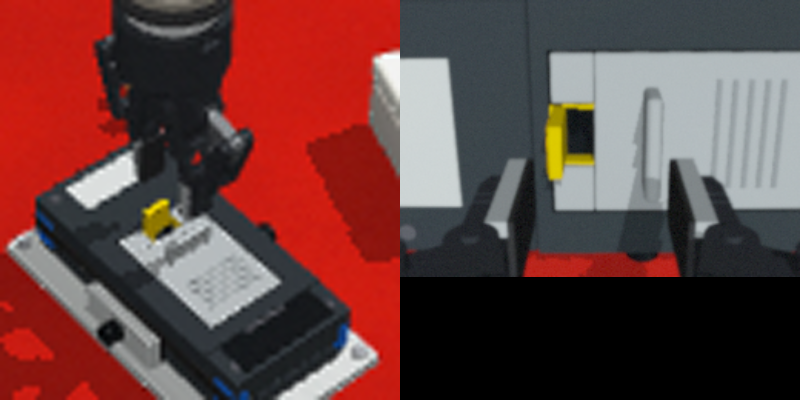

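Run:
```python
from h import *
c=np.load('pics/w3.npz');print('cam',-c['R'].T@c['t'],c['R'].round(3).tolist(),c['K'][0,0])
p=bot.get_obs()['eef_pos']
for z in(.07,.08,.09,.1,.11):
  q=px2w('w3',[(211,244),(304,244)],z); d=q.mean(0)-p
  print(z,'open',round(np.linalg.norm(q[1]-q[0]),4),'v',round(-d[0]*.174+d[1]*.985,4),'u',round(d[0]*.985+d[1]*.174,4),'scene crop',((w2px('s3',q)-[215,135])*4.444).round(0).tolist())
```

```text
cam [0.49127127 0.11158121 0.24495902] [[0.985, 0.175, 0.0], [0.167, -0.94, 0.297], [0.052, -0.293, -0.955]] 338.67254810688166
0.07 open 0.0528 v -0.0064 u -0.0022 scene crop [[134.0, 207.0], [183.0, 251.0]]
0.08 open 0.0498 v -0.0016 u -0.0021 scene crop [[141.0, 196.0], [187.0, 237.0]]
0.09 open 0.0468 v 0.0031 u -0.002 scene crop [[148.0, 184.0], [191.0, 222.0]]
0.1 open 0.0437 v 0.0079 u -0.0019 scene crop [[154.0, 172.0], [195.0, 208.0]]
0.11 open 0.0407 v 0.0127 u -0.0018 scene crop [[161.0, 160.0], [199.0, 194.0]]
```

```bash
python3 -m crank '0 0 0 0 0 0 0.54;0 0 0 0 0 0 0.55;0 0 0 0 0 0 0.56;0 0 0 0 0 0 0.57;0 0 0 0 0 0 0.57' 20
```

```text
t: 4.55
eef_pos: [0.5053, 0.0357, 0.0686]
tool_rot: [0.0, 0.643, 0.766, 0.0]
contact_force: [-0.1, 0.4, -1.0]
gripper_width: 0.429
grasp_force: 0.0
```

The fingers close to 36 mm with no force, so the tips really are above the tab. The images put them at z≈0.10. I'll reopen and descend.

```bash
python3 -m crank '0 0.002 0 0 0 0 0.4;0 0.002 0 0 0 0 0.4;0 0.002 0.01 0 0 0 0.4;0 0.002 0.02 0 0 0 0.4;0 0.002 0.03 0 0 0 0.4;0 0.002 0.04 0 0 0 0.4;0 0.002 0.044 0 0 0 0.4;0 0.002 0.044 0 0 0 0.4'
python3 - <<'E'
from h import *
b=shot('scene','s4'); a=shot('wrist','w4')
j=b['image'][145:215,225:295,::-1]; i=a['image'][160:300,130:390,::-1]
cv2.imwrite('pics/c4.png',np.vstack([cv2.resize(i,(520,280)),cv2.copyMakeBorder(cv2.resize(j,(315,315),interpolation=cv2.INTER_CUBIC),0,0,0,205,0)]))
E
```

```text
t: 5.35
eef_pos: [0.5059, 0.0357, 0.0461]
tool_rot: [-0.0, 0.643, 0.766, -0.0]
contact_force: [-0.0, 0.7, -0.8]
gripper_width: 0.601
grasp_force: 0.0
```

View pics/c4.png

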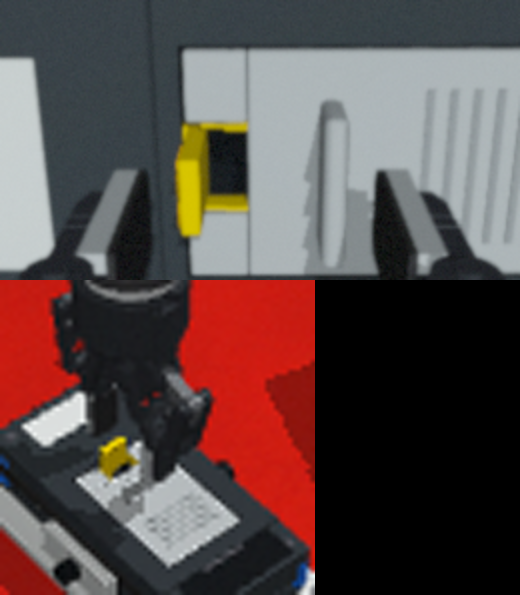

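Run:
```python
from h import *
p=bot.get_obs()['eef_pos'];U=lambda d:round(d[0]*.985+d[1]*.174,4);V=lambda d:round(-d[0]*.174+d[1]*.985,4)
for z in(.065,.07,.075,.08,.085,.09):
  q=px2w('w4',[(205,245),(317,245)],z); d=q.mean(0)-p
  print(z,'open',round(np.linalg.norm(q[1]-q[0]),4),'v',V(d),'u',U(d),'scene',((w2px('s4',q)-[225,145])*4.5+[0,280]).round().tolist())
t=px2w('w4',[(130+178/2,160+155/2),(130+178/2,160+235/2),(130+347/2,160+108/2),(130+341/2,160+262/2)],.078)
print([(U(x-p),V(x-p)) for x in t])
```

```text
0.065 open 0.0574 v 0.0012 u -0.0004 scene [[100.0, 445.0], [153.0, 493.0]]
0.07 open 0.0556 v 0.0036 u -0.0004 scene [[103.0, 439.0], [155.0, 486.0]]
0.075 open 0.0538 v 0.006 u -0.0004 scene [[107.0, 434.0], [157.0, 478.0]]
0.08 open 0.052 v 0.0084 u -0.0004 scene [[110.0, 428.0], [159.0, 471.0]]
0.085 open 0.0501 v 0.0109 u -0.0004 scene [[114.0, 422.0], [161.0, 463.0]]
0.09 open 0.0483 v 0.0133 u -0.0004 scene [[117.0, 416.0], [163.0, 456.0]]
[(np.float64(-0.02), np.float64(0.0113)), (np.float64(-0.0208), np.float64(-0.0099)), (np.float64(0.019), np.float64(0.0231)), (np.float64(0.0191), np.float64(-0.0175))]
```

The wrist and scene images agree that the tips are at z≈0.083. They're centred on the pinch to within 0.5 mm and sideways to within 1–2 mm. Going down 14 mm.

```bash
python3 -m crank '0.001 -0.001 0.008 0 0 0 0.4;0.001 -0.001 0.014 0 0 0 0.4;0.001 -0.001 0.018 0 0 0 0.4;0.001 -0.001 0.02 0 0 0 0.4;0.001 -0.001 0.02 0 0 0 0.4'
python3 -m crank '0 0 0.002 0 0 0 0.4;0 0 0.004 0 0 0 0.4;0 0 0.004 0 0 0 0.4'
python3 -m crank '0 0 0.002 0 0 0 0.4;0 0 0.004 0 0 0 0.4;0 0 0.004 0 0 0 0.4'
```

```text
t: 5.95
eef_pos: [0.5056, 0.0362, 0.0364]
tool_rot: [-0.0, 0.643, 0.766, -0.0]
contact_force: [0.3, -0.1, -0.4]
gripper_width: 0.601
grasp_force: 0.0
t: 6.25
eef_pos: [0.5056, 0.0363, 0.0345]
tool_rot: [-0.0, 0.643, 0.766, -0.0]
contact_force: [-0.4, -0.1, 0.3]
gripper_width: 0.602
grasp_force: 0.0
t: 6.55
eef_pos: [0.5056, 0.0363, 0.0325]
tool_rot: [-0.0, 0.643, 0.766, -0.0]
contact_force: [-0.6, -0.3, -0.5]
gripper_width: 0.602
grasp_force: 0.0
```

Now I'll close slowly at 20 N and watch the forces.

```bash
python3 -m crank '0 0 0 0 0 0 0.46;0 0 0 0 0 0 0.48;0 0 0 0 0 0 0.5;0 0 0 0 0 0 0.51;0 0 0 0 0 0 0.52;0 0 0 0 0 0 0.52' 20
python3 -m crank '0 0 0 0 0 0 0.53;0 0 0 0 0 0 0.54;0 0 0 0 0 0 0.54' 20
python3 -m crank '0 0 0 0 0 0 0.55;0 0 0 0 0 0 0.55' 20
```

```text
t: 7.15
eef_pos: [0.5059, 0.0363, 0.0327]
tool_rot: [0.0, 0.643, 0.766, 0.0]
contact_force: [-0.1, 0.6, 0.2]
gripper_width: 0.477
grasp_force: 0.2
t: 7.45
eef_pos: [0.5062, 0.0363, 0.0328]
tool_rot: [0.0, 0.643, 0.766, 0.0]
contact_force: [1.0, 0.0, 1.6]
gripper_width: 0.46
grasp_force: 4.8
t: 7.65
eef_pos: [0.5063, 0.0364, 0.0329]
tool_rot: [0.0, 0.643, 0.766, 0.0]
contact_force: [2.1, 0.2, 2.7]
gripper_width: 0.456
grasp_force: 6.6
```

```bash
python3 -m crank '0 0.001 -0.001 0 0 0 0.56;0 0.0015 -0.001 0 0 0 0.57;0 0.002 -0.001 0 0 0 0.58;0 0.002 -0.001 0 0 0 0.58' 20
python3 -m crank '0 0.0005 -0.001 0 0 0 0.59;0 0.001 -0.001 0 0 0 0.6;0 0.001 -0.001 0 0 0 0.6' 20
```

```text
t: 8.05
eef_pos: [0.5073, 0.0366, 0.0333]
tool_rot: [0.0, 0.643, 0.766, 0.0]
contact_force: [3.5, 1.8, 0.6]
gripper_width: 0.422
grasp_force: 11.7
t: 8.35
eef_pos: [0.5079, 0.0367, 0.0337]
tool_rot: [0.001, 0.643, 0.766, 0.0]
contact_force: [5.9, 1.9, -1.6]
gripper_width: 0.402
grasp_force: 15.1
```

```bash
python3 -m crank '0 0.0005 0 0 0 0 0.6;0 0.001 0 0 0 0 0.6;0 0.0015 0 0 0 0 0.6;0 0.0015 0 0 0 0 0.6' 20
python3 - <<'E'
from h import *
from scipy.spatial.transform import Rotation as R
# tool: x=+meter y, y=+meter x, z=down. pivot in meter/seat frame (50,0,-4)mm ; rotation +th about meter y == about tool x by +th
o=bot.get_obs();p=o['eef_pos'];a=np.radians(10);u=np.array([np.cos(a),np.sin(a),0])
s=np.array([.5355,.0393,.062]);piv=s+.05*u-[0,0,.004]
r=np.array([(p-piv)@u, 0, p[2]-piv[2]]);print('tool rel pivot',r)
for th in range(1,12):
  q=R.from_rotvec([0,np.radians(th),0]).apply(r)-r   # meter frame
  print(th,'tool y %.4f z %.4f turn x %.4f'%(q[0]/.5,-q[2]/.5,th/180), R.from_quat(o['tool_rot'][[1,2,3,0]]).as_matrix().round(2).tolist() if th==1 else '')
E
```

```text
t: 8.75
eef_pos: [0.508, 0.0367, 0.0336]
tool_rot: [0.0, 0.643, 0.766, 0.0]
contact_force: [5.2, 0.4, -0.7]
gripper_width: 0.406
grasp_force: 14.7
tool rel pivot [-0.07754646  0.         -0.0244232 ]
1 tool y -0.0008 z -0.0027 turn x 0.0056 [[-0.17, 0.98, 0.0], [0.98, 0.17, 0.0], [0.0, 0.0, -1.0]]
2 tool y -0.0016 z -0.0054 turn x 0.0111 
3 tool y -0.0023 z -0.0082 turn x 0.0167 
4 tool y -0.0030 z -0.0109 turn x 0.0222 
5 tool y -0.0037 z -0.0137 turn x 0.0278 
6 tool y -0.0043 z -0.0165 turn x 0.0333 
7 tool y -0.0048 z -0.0193 turn x 0.0389 
8 tool y -0.0053 z -0.0221 turn x 0.0444 
9 tool y -0.0057 z -0.0249 turn x 0.0500 
10 tool y -0.0061 z -0.0277 turn x 0.0556 
11 tool y -0.0065 z -0.0305 turn x 0.0611
```

```bash
python3 -m crank '0 0.0005 0 0 0 0 0.6;0 0.001 0 0 0 0 0.6;0 0.001 0 0 0 0 0.6' 20
python3 -m crank '0 0.0005 0 0 0 0 0.6;0 0.001 0 0 0 0 0.6;0 0.001 0 0 0 0 0.6' 20
```

```text
t: 9.05
eef_pos: [0.508, 0.0367, 0.0335]
tool_rot: [-0.0, 0.643, 0.766, -0.0]
contact_force: [4.0, 1.3, -0.3]
gripper_width: 0.401
grasp_force: 14.1
t: 9.35
eef_pos: [0.508, 0.0368, 0.0334]
tool_rot: [-0.001, 0.643, 0.766, -0.0]
contact_force: [1.5, 0.4, 1.5]
gripper_width: 0.407
grasp_force: 13.0
```

```bash
python3 -m crank '0 -0.0004 -0.0013 0.0028 0 0 0.6;0 -0.0008 -0.0027 0.0056 0 0 0.6;0 -0.0012 -0.004 0.0083 0 0 0.6;0 -0.0016 -0.0054 0.0111 0 0 0.6;0 -0.0016 -0.0054 0.0111 0 0 0.6' 20
python3 -m crank '0 -0.0004 -0.0014 0.0028 0 0 0.6;0 -0.0007 -0.0028 0.0056 0 0 0.6;0 -0.0011 -0.0041 0.0083 0 0 0.6;0 -0.0014 -0.0055 0.0111 0 0 0.6;0 -0.0014 -0.0055 0.0111 0 0 0.6' 20
```

```text
t: 9.85
eef_pos: [0.5081, 0.0366, 0.0362]
tool_rot: [-0.011, 0.643, 0.766, -0.014]
contact_force: [-0.2, 0.5, -0.2]
gripper_width: 0.403
grasp_force: 12.6
t: 10.35
eef_pos: [0.5079, 0.0367, 0.0392]
tool_rot: [-0.022, 0.642, 0.766, -0.027]
contact_force: [-0.2, 1.1, 0.3]
gripper_width: 0.405
grasp_force: 12.6
```

```bash
python3 -m crank '0 -0.0004 -0.0014 0.0028 0 0 0.6;0 -0.0008 -0.0028 0.0056 0 0 0.6;0 -0.0012 -0.0042 0.0083 0 0 0.6;0 -0.0017 -0.0056 0.0111 0 0 0.6;0 -0.0021 -0.007 0.0139 0 0 0.6;0 -0.0025 -0.0084 0.0167 0 0 0.6;0 -0.0025 -0.0084 0.0167 0 0 0.6' 20
```

```text
t: 11.05
eef_pos: [0.5069, 0.0365, 0.0434]
tool_rot: [-0.039, 0.641, 0.765, -0.047]
contact_force: [0.5, 0.2, -0.7]
gripper_width: 0.402
grasp_force: 12.6
```

Run:
```python
from h import *
b=shot('scene','s5'); a=shot('wrist','w5')
j=b['image'][145:215,225:295,::-1]; i=a['image'][160:300,130:390,::-1]
cv2.imwrite('pics/c5.png',np.vstack([cv2.resize(i,(520,280)),cv2.copyMakeBorder(cv2.resize(j,(315,315),interpolation=cv2.INTER_CUBIC),0,0,0,205,0)]))
```

```text
(no output)
```

View pics/c5.png

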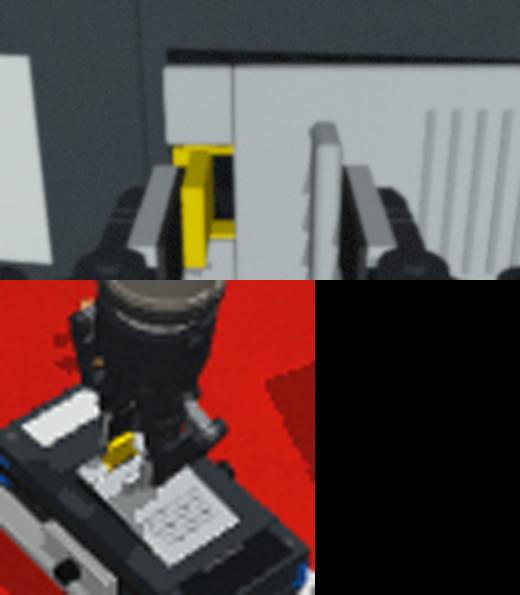

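The wrist crop shows the cover tilted up with the fingers on tab and rib, and the edge gap is visible. Finishing the tilt to 10°, then drawing it back level.

```bash
python3 -m crank '0 -0.0008 -0.0028 0.0056 0 0 0.6;0 -0.0015 -0.0055 0.0111 0 0 0.6;0 -0.0023 -0.0081 0.0167 0 0 0.6;0 -0.0023 -0.0081 0.0167 0 0 0.6;0 -0.0043 -0.0079 0.0167 0 0 0.6;0 -0.0063 -0.0076 0.0167 0 0 0.6;0 -0.0063 -0.0076 0.0167 0 0 0.6' 20
python3 -m crank '0 -0.003 0.0005 0 0 0 0.6;0 -0.006 0.001 0 0 0 0.6;0 -0.009 0.0016 0 0 0 0.6;0 -0.012 0.0021 0 0 0 0.6;0 -0.012 0.0021 0 0 0 0.6' 20
```

```text
t: 11.85
eef_pos: [0.5035, 0.0358, 0.0475]
tool_rot: [-0.056, 0.64, 0.763, -0.067]
contact_force: [0.3, 0.1, -1.4]
gripper_width: 0.404
grasp_force: 12.7
t: 12.35
eef_pos: [0.4977, 0.0349, 0.0475]
tool_rot: [-0.056, 0.64, 0.763, -0.067]
contact_force: [0.1, -0.6, -1.5]
gripper_width: 0.399
grasp_force: 12.7
```

```bash
python3 -m crank '0 -0.004 0.0007 0 0 0 0.6;0 -0.008 0.0014 0 0 0 0.6;0 -0.012 0.0021 0 0 0 0.6;0 -0.016 0.0028 0 0 0 0.6;0 -0.016 0.0028 0 0 0 0.6' 20
python3 -m crank '0 -0.0007 -0.004 0 0 0 0.6;0 -0.0014 -0.008 0 0 0 0.6;0 -0.0021 -0.012 0 0 0 0.6;0 -0.0028 -0.016 0 0 0 0.6;0 -0.0028 -0.016 0 0 0 0.6' 20
```

```text
t: 12.85
eef_pos: [0.4895, 0.0334, 0.0475]
tool_rot: [-0.056, 0.64, 0.763, -0.067]
contact_force: [-0.1, 0.6, -0.6]
gripper_width: 0.404
grasp_force: 12.7
t: 13.35
eef_pos: [0.4902, 0.0335, 0.056]
tool_rot: [-0.056, 0.64, 0.763, -0.067]
contact_force: [-0.2, 0.8, -1.3]
gripper_width: 0.405
grasp_force: 12.7
```

```bash
python3 -m crank '0 -0.003 -0.018 0 0 0 0.6;0 -0.007 -0.039 0 0 0 0.6;0 -0.014 -0.08 0 0 0 0.6;0 -0.021 -0.12 -0.015 0 0 0.6;0 -0.028 -0.16 -0.03 0 0 0.6;0 -0.031 -0.177 -0.045 0 0 0.6;0 -0.031 -0.177 -0.0565 0 0 0.6;0 -0.031 -0.177 -0.0565 0 0 0.6;0 -0.031 -0.177 -0.0565 0 0 0.6' 20
python3 - <<'E'
from h import *
from scipy.spatial.transform import Rotation as R
o=bot.get_obs();M=R.from_quat(o['tool_rot'][[1,2,3,0]]).as_matrix();p=o['eef_pos'];print(p,M.round(3).tolist(),o['q'].round(2),o['gripper_width'])
# tray: yaw from corners
a=np.arctan2(.577-.526,-(-.41+.218));print('tray 200-side dir tilt deg',np.degrees(a))
b=np.radians(15); ux=np.array([np.cos(b),np.sin(b),0])
tray=np.array([.4765,-.335,0])
# cover centre is +30mm along tool y from tool; candidate cover yaw
for yaw in (10,-80+10,15,-75):
  y=np.radians(yaw);c=np.array([np.cos(y),np.sin(y),0]);T=tray-.030*c;d=T-p;print(yaw,T.round(3),'tool',(M.T@np.array([d[0],d[1],0])/.5).round(3))
E
```

```text
t: 14.25
eef_pos: [0.4901, 0.0336, 0.1461]
tool_rot: [0.001, 0.643, 0.766, 0.001]
contact_force: [-0.1, 0.3, -1.1]
gripper_width: 0.402
grasp_force: 12.6
[0.49009743 0.03364959 0.14607   ] [[-0.174, 0.985, 0.003], [0.985, 0.174, 0.001], [0.001, 0.003, -1.0]] [-0.7   0.26  0.59  2.07 -0.2   0.86  0.18] 0.4022411641752828
tray 200-side dir tilt deg 14.875682001638781
10 [ 0.447 -0.34   0.   ] tool [-0.721 -0.215 -0.001]
-70 [ 0.466 -0.307  0.   ] tool [-0.662 -0.166 -0.001]
15 [ 0.448 -0.343  0.   ] tool [-0.727 -0.215 -0.001]
-75 [ 0.469 -0.306  0.   ] tool [-0.662 -0.16  -0.001]
```

```bash
python3 -m crank '-0.02 -0.005 0 0 0 0.015 0.6;-0.06 -0.015 0 0 0 0.04 0.6;-0.11 -0.027 0 0 0 0.08 0.6;-0.16 -0.04 0 0 0 0.115 0.6;-0.21 -0.052 0 0 0 0.15 0.6;-0.26 -0.065 0 0 0 0.185 0.6;-0.31 -0.077 0 0 0 0.22 0.6;-0.36 -0.09 0 0 0 0.255 0.6;-0.41 -0.102 0 0 0 0.29 0.6;-0.46 -0.115 0 0 0 0.33 0.6;-0.51 -0.127 0 0 0 0.365 0.6;-0.56 -0.14 0 0 0 0.4 0.6;-0.61 -0.152 0 0 0 0.435 0.6;-0.64 -0.16 0 0 0 0.46 0.6;-0.66 -0.165 0 0 0 0.472 0.6;-0.66 -0.165 0 0 0 0.472 0.6;-0.66 -0.165 0 0 0 0.472 0.6' 20
python3 - <<'E'
from h import *
b=shot('scene','s6')
cv2.imwrite('pics/c6.png',cv2.resize(b['image'][120:290,60:280,::-1],(770,595),interpolation=cv2.INTER_CUBIC))
E
```

```text
t: 15.95
eef_pos: [0.4658, -0.3058, 0.145]
tool_rot: [-0.0, 0.991, 0.131, 0.001]
contact_force: [0.7, -0.3, -1.2]
gripper_width: 0.398
grasp_force: 12.6
```

View pics/c6.png

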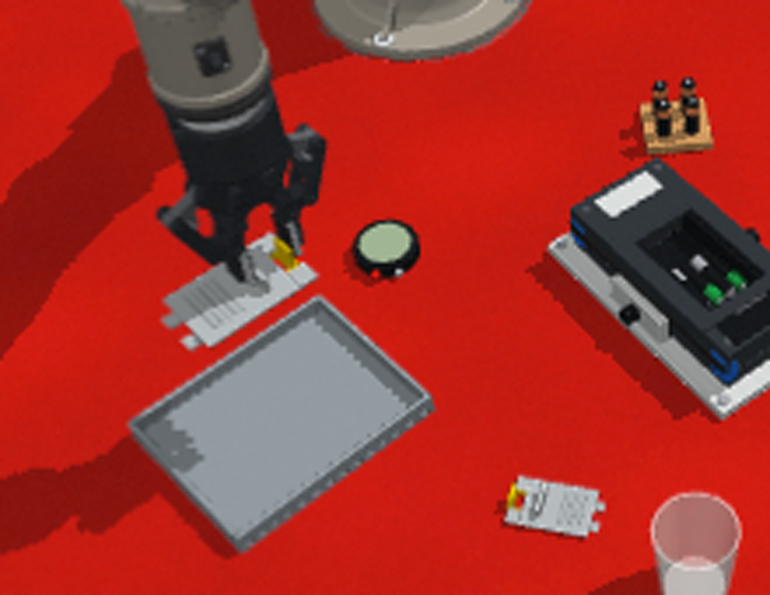

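```bash
python3 - <<'E'
from h import *
q=px2w('s6',[(60+240/3.5,120+292/3.5)],.174)[0]; b=np.radians(15);d=q-[.4765,-.335,.174];print(q,'tray x,y',d[0]*np.cos(b)+d[1]*np.sin(b),-d[0]*np.sin(b)+d[1]*np.cos(b))
E
python3 -m crank '0 0 0.03 0 0 0 0.6;0 0 0.08 0 0 0 0.6;0 0 0.13 0 0 0 0.6;0 0 0.18 0 0 0 0.6;0 0 0.22 0 0 0 0.6;0 0 0.25 0 0 0 0.6;0 0 0.27 0 0 0 0.6;0 0 0.284 0 0 0 0.6;0 0 0.292 0 0 0 0.6;0 0 0.3 0 0 0 0.6;0 0 0.306 0 0 0 0.6;0 0 0.31 0 0 0 0.6;0 0 0.31 0 0 0 0.6' 20
```

```text
[ 0.4783619  -0.33235457  0.174     ] tray x,y 0.002483146777265953 0.0020733907766086203
t: 17.3
eef_pos: [0.4667, -0.3057, -0.0098]
tool_rot: [-0.0, 0.991, 0.131, 0.001]
contact_force: [0.4, -0.5, 0.0]
gripper_width: 0.402
grasp_force: 12.6
```

```bash
python3 -m crank '0 0 0.002 0 0 0 0.6;0 0 0.004 0 0 0 0.6;0 0 0.006 0 0 0 0.6;0 0 0.006 0 0 0 0.6' 20
python3 -m crank '0 0 0.002 0 0 0 0.6;0 0 0.002 0 0 0 0.6;0 0 0.002 0 0 0 0.6' 20
python3 -m crank '0 0 0.002 0 0 0 0.6;0 0 0.002 0 0 0 0.6;0 0 0.002 0 0 0 0.6' 20
```

```text
t: 17.7
eef_pos: [0.4666, -0.3057, -0.0128]
tool_rot: [-0.0, 0.991, 0.131, 0.001]
contact_force: [0.3, 0.1, -0.7]
gripper_width: 0.405
grasp_force: 12.6
t: 18.0
eef_pos: [0.4666, -0.3057, -0.0138]
tool_rot: [-0.0, 0.991, 0.131, 0.001]
contact_force: [0.6, 1.4, -1.5]
gripper_width: 0.405
grasp_force: 12.6
t: 18.3
eef_pos: [0.4666, -0.3057, -0.0148]
tool_rot: [-0.0, 0.991, 0.131, 0.001]
contact_force: [0.3, -0.3, -0.8]
gripper_width: 0.403
grasp_force: 12.6
```

```bash
python3 -m crank '0 0 0.002 0 0 0 0.6;0 0 0.002 0 0 0 0.6;0 0 0.002 0 0 0 0.6' 20
python3 -m crank '0 0 0.002 0 0 0 0.6;0 0 0.002 0 0 0 0.6;0 0 0.002 0 0 0 0.6' 20
```

```text
t: 18.6
eef_pos: [0.4668, -0.3058, -0.0153]
tool_rot: [-0.0, 0.991, 0.131, 0.002]
contact_force: [-0.8, 1.4, 5.5]
gripper_width: 0.401
grasp_force: 12.5
t: 18.9
eef_pos: [0.4669, -0.3058, -0.0157]
tool_rot: [-0.0, 0.991, 0.131, 0.002]
contact_force: [-2.5, 3.4, 13.0]
gripper_width: 0.406
grasp_force: 12.8
```

The cover is on the floor, at the height predicted. I'll ease off, open slowly and retreat.

```bash
python3 -m crank '0 0 -0.002 0 0 0 0.6;0 0 -0.002 0 0 0 0.58;0 0 -0.002 0 0 0 0.56;0 0 -0.002 0 0 0 0.54;0 0 -0.002 0 0 0 0.52;0 0 -0.002 0 0 0 0.48;0 0 -0.002 0 0 0 0.42;0 0 -0.002 0 0 0 0.36;0 0 -0.002 0 0 0 0.3;0 0 -0.002 0 0 0 0.3;0 0 -0.02 0 0 0 0.3;0 0 -0.05 0 0 0 0.3;0 0 -0.1 0 0 0 0.3;0 0 -0.18 0 0 0 0.3;0 0 -0.26 0 0 0 0.3;0 0 -0.34 0 0 0 0.3;0 0 -0.42 0 0 0 0.3;0 0 -0.42 0 0 0 0.3' 20
python3 - <<'E'
from h import *
b=shot('scene','s7'); a=shot('wrist','w7')
cv2.imwrite('pics/c7.png',np.hstack([cv2.resize(a['image'][...,::-1],(400,300)),cv2.resize(b['image'][140:290,80:280,::-1],(400,300))]))
E
```

```text
t: 20.7
eef_pos: [0.4682, -0.3085, 0.1993]
tool_rot: [0.002, 0.991, 0.13, 0.006]
contact_force: [0.4, 0.1, -0.6]
gripper_width: 0.698
grasp_force: 0.0
```

View pics/c7.png

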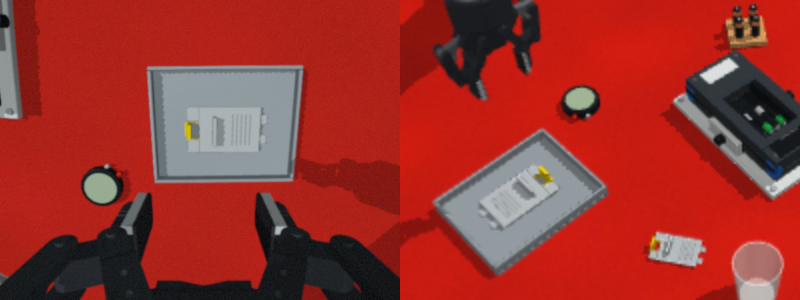

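The cover lies flat and centred in the tray, outer side up, at about (226,130) in the wrist view. The arm is clear of it, so I'm handing in.

```bash
python3 -c "
from h import *
print(ticket.hand_in())"
```

```text
the job is handed in; nothing more can be done
None
```

The job is handed in at about 21 s of the 51 s: the battery cover came off without forcing and lies flat, outer side up, near the middle of the mid-grey tray, with the arm clear of it; no verdict came back.

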